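# Unpin and open the dust gate, then key on the extractor

## Robot

A 6-joint arm with a two-finger parallel gripper is mounted at the origin on the work surface. World frame = base frame: x ahead of the robot, y to its left, z up, the work surface at z = 0. Lengths are in mm, angles in rad, forces in N, time in s.
With the tool pointing down it reaches from about 375 to 900 mm from the base axis. Payload 3.1 kg.
Tool frame: the origin (TCP) lies between the finger pads; the fingertips stand ctrl.finger_overhang ahead of it and the grasp point (between the pads) lies 5 mm behind it (ctrl.finger_overhang is the distance from the TCP to the fingertips, in mm); x points along the fingers, z is the direction in which the jaws open and shut, and the axes are right-handed (so a half turn about x gives the same grasp; the last joint's range is limited). The gripper opens to 87 mm and grips with 3 to 60 N. Pads are 19 mm wide; open, the fingers measure 117 mm over their backs; the gripper's body (75 mm by 190 mm) begins 51 mm behind the grasp point.
Start: joints at [-0.178, 0.527, 1.433, -0, 1.181, -0.178], TCP at [624.977, 0.034, 236.548] pointing down, gripper open.
Joint ranges: [-3.08, 3.08], [-0.75, 2.2], [0.22, 2.44], [-1.43, 4.57], [0, 2.65], [-2.85, 2.85]. Speed limits (rad/s): [2.79, 2.79, 3.14, 3.14, 3.14, 3.14].

## Interface

Orientations are given as [roll, pitch, yaw] about the fixed x, y, z axes, in that order (R = Rz(yaw) Ry(pitch) Rx(roll)).
In Python, from workcell import sensors, imaging, ctrl gives the robot as it stands.
- The arm moves only by the shell command python3 -m pendant 'ROWS'. ROWS is JSON, a list of rows, each a list of 7 numbers: the turn, a rotation vector about the world's x, y, z in units of 6 degrees (1.0 is 6 degrees), then the shift along the world's x, y, z in units of 50 mm (1.0 is 50 mm), then the gripper's target within -1 to 1 (fully open at 1, half-way at 0, shut at -1). A call has 1 to 5 rows; each row is the pose to reach, as a shift and turn from the pose commanded when the call began; what a row does not reach only later rows make up. A row lasts 1/10 s, in which the tool goes at most 50 mm and 8.59 degrees, less where a joint would pass 70% of its speed; a pose out of reach is approached as far as the arm can. A call with a gripper value outside its range is refused whole. The fingers move at their own pace and stop on an object; the grip force is fixed at half the most. Time passes only in rows, so rows that repeat a pose let the fingers close. It gives the time, the measured TCP pose, the force and the opening at its end, in the units of the state.
- sensors.read_state(): the state, without advancing time (a new reading comes with each control period).
- imaging.snapshot(name): name is "scene" or "side" or "wrist"; returns a dict with "color" (400x640x3 uint8, red, green, blue), "depth" (400x640 float32, mm along the optical axis (not along the pixel's ray), 0 where there is no reading), "mtx" (3x3 intrinsics, pixels), "extrinsics" (4x4, takes a point from camera to world coordinates). Camera axes: x right, y down, z forward; pixel columns grow to the right and rows downward; lengths in mm; the calibration is good to about 2 mm. A picture is of the moment at which its call begins.
- ctrl.sign_off(): hands the job in, once; it reports no verdict.
The state is a dict: "clock": time; "joint_positions": joint angles; "qd": joint speeds; "joint_efforts": joint torques, N m; "tcp_pos": TCP position; "tcp_rot": TCP orientation; "contact_force": force on the tool from outside, world axes, zero at the start; "ft_torque": the same for the moment, N m; "grip_width": opening from 0.0 (shut) to 1.0 (fully open).
Only numpy, scipy, OpenCV 4.12 (cv2) and the standard library are available. Lean on these libraries where they do the work, as an engineer would, in place of code of your own. Each camera call takes 0.05 s, during which the arm holds its last target.

## Task

Get the sanding bench's dust extraction running: pull the looped spring clip sideways out of the cross-drilled pin and leave it lying in the blue catch tray beside the pin, then slide the gate plate away until it is fully open. Then take the red key from its wooden holder, push it fully down into the key switch, turn it clockwise to on and leave it there. Do not disturb the other things on the bench.

Things in the scene. Friction and masses are not known exactly. Their poses are not given: they have to be found in the camera images.
- gate_unit: Fixed dust gate unit. Origin on the table under the gate; x is the way the gate opens, z up. Beige housing 250 (x) x 150 (y) mm, 50 mm high, centred at x=5, y=15 mm; side rails up to 60 mm. On its -y side stand the cross-drilled pin and, beyond it, the blue catch tray. While the clip is in, its leg passes through the pin and then a red ear (87 mm high) on the gate, and locks the gate.
- pin_hole (a point): Middle of the cross hole in the fixed, upright steel pin (26 mm thick, top 98 mm above the table), 70 mm above the table. The hole, 11 x 11 mm, runs along y. Axes as the gate unit; the tray lies on the -y side, where a lip under the hole, 12 mm wide, reaches 29 mm from the pin's axis and carries the leg. In the gate unit's frame at x=-50, y=-85 mm.
- tray_centre (a point): Middle of the floor of the fixed blue catch tray: 120 mm (x) x 184 mm (y) inside, floor 30 mm and rim 45 mm above the table. Axes as the gate unit; 115 mm from the pin's axis along -y.
- clip_loop (a point): Centre of the pull loop of the loose steel spring clip (90 g, 8 mm wire): a ring, 54 mm inside, 70 outside, bent up 0.3 rad, about 75 mm above the table over the tray; shut fingers fit down through it. y runs along the straight leg to the pin (64 mm off), 9 mm lower. A sprung arm grips the pin; pull along -y with 5 to 12 N. From 50 mm of pull on the loop sinks to the tray floor; after 80 to 90 mm the leg is clear and drops in.
- clip_tip (a point): The end of the clip's straight leg, 114 mm along +y of the loop's centre and 9 mm below it. Same axes as the loop. The sprung arm lies on the leg's +x side, between the loop and 91 mm from the loop's centre, reaching 30 mm to the side.
- gate (a joint): Slide of the gate plate along the gate unit's +x: 0 = shut, 0.100 m = fully open, against its stop. Needs about 3 N and stays where it is left. While the clip is in, it has only about 3 mm of play.
- gate_handle (a point): Centre of the black upright handle block on the gate plate: 18 mm (x) x 60 mm (y) x 44 mm high, its top 22 mm above this point (101 mm above the table). Axes as the gate unit; push it along +x.
- key_grip (a point): Centre of the red bow of the loose key (60 g), which stands upright in the slot of a fixed wooden holder, 80 x 60 mm, 35 mm high. Bow 40 (x) x 10 (y) x 40 mm high. Below it a steel collar 44 x 20 x 6 mm resting on the holder, then a brass blade 18 (x) x 6 (y) mm, 24 mm long, its end 50 mm under this point. z up. Lift 30 mm to free the blade.
- key_collar (a point): Centre of the underside of the key's collar, on the key's axis, 26 mm under the bow's centre. Axes as the bow.
- slot_mouth (a point): Centre of the key slot's mouth, 74 mm above the table, on top of a dark lock (34 mm square, 28 mm high) on the fixed grey and yellow switch box, 120 x 100 x 45 mm. When off, the slot lies along this frame's x: 20.6 x 8.6 mm, bevelled 2.5 mm all round, 26 mm deep. The key's x goes along this x, either way round; it is fully in when its collar lies on the lock. z up.
- key_rotor (a joint): Turn of the lock, clockwise seen from above: 0 = off (red dot), 1.2 rad = on (green dot), where it stops. Takes about 0.06 N m and stays where it is left; the key has about 0.15 rad of play in the slot.
- cleaner_bottle: Bystander: blue cleaner bottle, 72 mm across, 190 mm tall; origin at the centre of its underside. Leave it where it is.
- glue_bottle: Bystander: white glue bottle, 60 mm across, 150 mm tall; origin at the centre of its underside. Leave it where it is.
- sanding_block: Bystander: cork sanding block 120 x 65 x 34 mm; origin at the centre of its underside. Leave it where it is.
- offcut: Bystander: wood offcut 160 x 55 x 22 mm; origin at the centre of its underside. Leave it where it is.
- tape_roll: Bystander: yellow roll of tape lying flat, 90 mm across, 25 mm high; origin at the centre of its underside. Leave it where it is.
- mug: Bystander: blue mug, 76 mm across, 90 mm tall; origin at the centre of its underside. Leave it where it is.
- bar_clamp: Bystander: blue bar clamp lying flat, 190 x 90 mm; origin at the centre of its underside. Leave it where it is.
Mind the look-alikes: they are no part of the job. Leave any green or turquoise look-alike of the part that bears clip_loop alone. Leave any white look-alike of the part that bears key_grip alone.

How it is judged:
By the outcome, as a careful person would: the job done as asked, in the order asked, and still so for the second after the job is handed in, with the robot touching nothing.
It also fails if it takes over 70 s, if anything falls off the work surface, if the arm or the gripper's body presses on something with over 40 N, if the wrist force passes 120 N, or if a joint passes its speed limit or range.

## Working session

There is one attempt and no reset: what is moved stays moved. The work goes in short steps, Python scripts to look and compute and a shell command to move; the robot and the scene stay as the last step left them, time stands still between calls to the robot, and variables do not carry over. Pictures are saved under pics/ and viewed, and the job is handed in when it is done.

```bash
ls; mkdir -p pics; cat > h.py <<'E'
import numpy as np, cv2
from workcell import sensors, imaging, ctrl
def snap(n,out=None):
    s=imaging.snapshot(n)
    np.savez('/tmp/%s.npz'%n,**s)
    if out: cv2.imwrite('pics/'+out,s['color'][:,:,::-1])
    return s
def load(n): return dict(np.load('/tmp/%s.npz'%n))
def ray(s,u,v):
    d=np.linalg.inv(s['mtx'])@np.array([u,v,1.]); T=s['extrinsics']
    return T[:3,3],T[:3,:3]@d
def plane(s,u,v,z):
    o,d=ray(s,u,v); return o+d*(z-o[2])/d[2]
def pts(s):
    v,u=np.mgrid[0:400,0:640]; K=s['mtx']; Z=s['depth']
    P=np.stack([(u-K[0,2])/K[0,0]*Z,(v-K[1,2])/K[1,1]*Z,Z],-1)
    T=s['extrinsics']; return P@T[:3,:3].T+T[:3,3]
E
python3 - <<'E'
from h import *
for n in ['scene','side','wrist']:
    s=snap(n,n+'0.png'); print(n,s['extrinsics'].round(2).tolist(),s['mtx'][0,0])
print(sensors.read_state(),ctrl.finger_overhang)
E
```

```text
pics
scene [[-0.55, 0.45, -0.7, 1347.04], [0.84, 0.32, -0.45, 554.15], [0.02, -0.83, -0.55, 728.02], [0.0, 0.0, 0.0, 1.0]] 408.492100814212
side [[-0.89, -0.29, 0.34, -2.28], [-0.45, 0.56, -0.7, 1041.5], [0.01, -0.78, -0.63, 982.73], [0.0, 0.0, 0.0, 1.0]] 497.497299757522
wrist [[1.0, 0.0, -0.0, 624.84], [0.0, -0.95, -0.31, 85.54], [-0.0, 0.31, -0.95, 384.34], [0.0, 0.0, 0.0, 1.0]] 325.778960310088
{'clock': 0.15, 'joint_positions': array([-1.78513951e-01,  5.28243762e-01,  1.43359212e+00, -1.14991113e-05,
        1.18139315e+00, -1.78463355e-01]), 'qd': array([-9.78931995e-04, -3.01831367e-03, -3.25144349e-03, -1.21783326e-03,
       -3.89920340e-04, -5.47393233e-06]), 'joint_efforts': array([ 9.14956272e-04, -4.40429199e+01, -1.76841742e+01,  6.33679633e-02,
        5.52540855e-02, -1.06930895e-04]), 'tcp_pos': array([6.24471652e+02, 1.12925990e-01, 2.35806903e+02]), 'tcp_rot': array([2.96962593, 1.56915992, 2.96957971]), 'contact_force': array([-0.04625318,  0.60183993, -0.20272607]), 'ft_torque': array([0.05420552, 0.02186623, 0.06819171]), 'grip_width': 0.9996445058718632} 14.0
```

View pics/scene0.png

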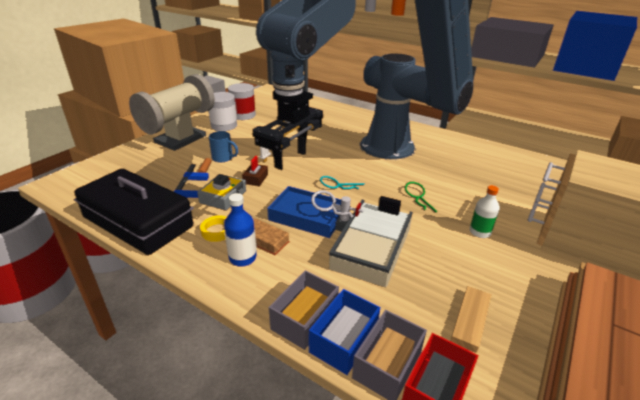

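View pics/side0.png

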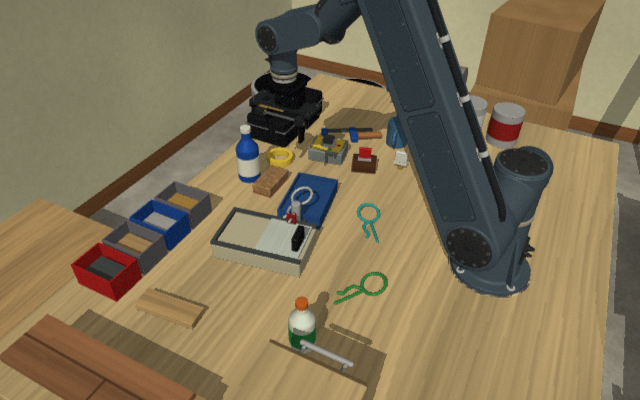

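View pics/wrist0.png

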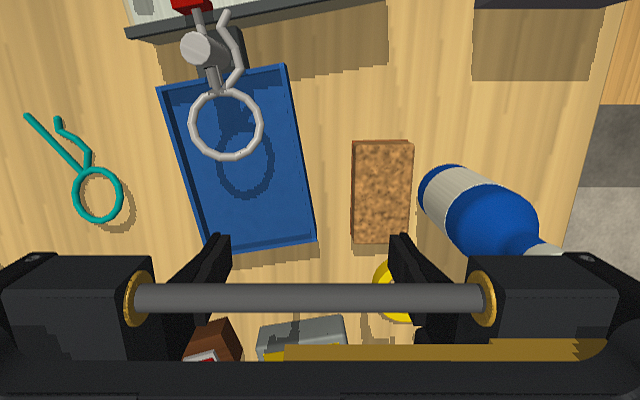

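```bash
python3 - <<'E'
from h import *
def crop(n,r,out):
    s=load(n)['color'][:,:,::-1]; u0,v0,u1,v1=r
    cv2.imwrite('pics/'+out,cv2.resize(s[v0:v1,u0:u1],(780,int(780*(v1-v0)/(u1-u0))),interpolation=cv2.INTER_CUBIC))
crop('scene',(170,130,430,290),'sc1.png')
crop('side',(200,110,440,280),'si1.png')
s=load('wrist');P=pts(s)
for uv in [(226,92),(226,157),(190,125),(262,125),(195,45),(158,88),(285,66),(207,255),(315,240),(240,220)]:
    print('w',uv,P[uv[1],uv[0]].round(1))
s=load('side');P=pts(s)
for uv in [(298,234),(364,153),(365,157),(302,187),(291,210)]:
    print('s',uv,P[uv[1],uv[0]].round(1))
E
```

```text
w (226, 92) [547.1  82.8  69.6]
w (226, 157) [547.5  26.   89.3]
w (190, 125) [516.6  54.6  86.4]
w (262, 125) [579.3  53.1  71.9]
w (195, 45) [532.1 119.1  98.7]
w (158, 88) [473.4  86.3  44.1]
w (285, 66) [598.9 107.9  26.7]
w (207, 255) [576.1  10.7 246.5]
w (315, 240) [630.5 -79.   45.6]
w (240, 220) [542.8 -60.6  30.8]
s (298, 234) [463.  228.  100.2]
s (364, 153) [ 480.4 -253.4   59.3]
s (365, 157) [ 475.9 -254.1   44.3]
s (302, 187) [560.   29.2  81.7]
s (291, 210) [541.8 127.1  73.7]
```

View pics/sc1.png

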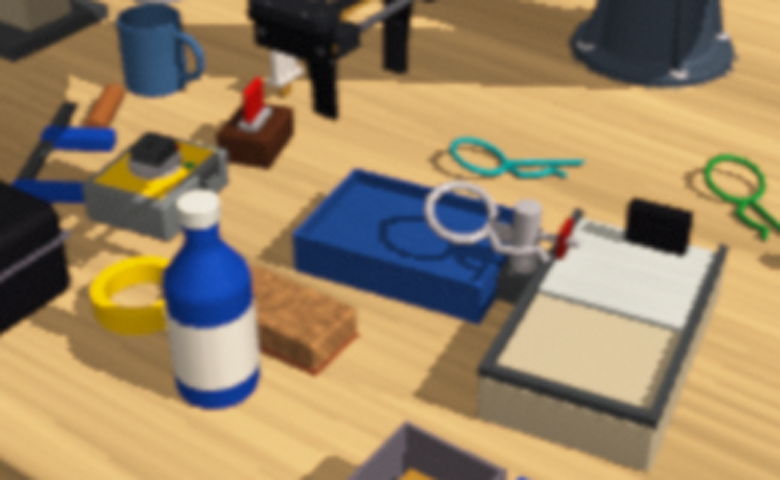

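View pics/si1.png

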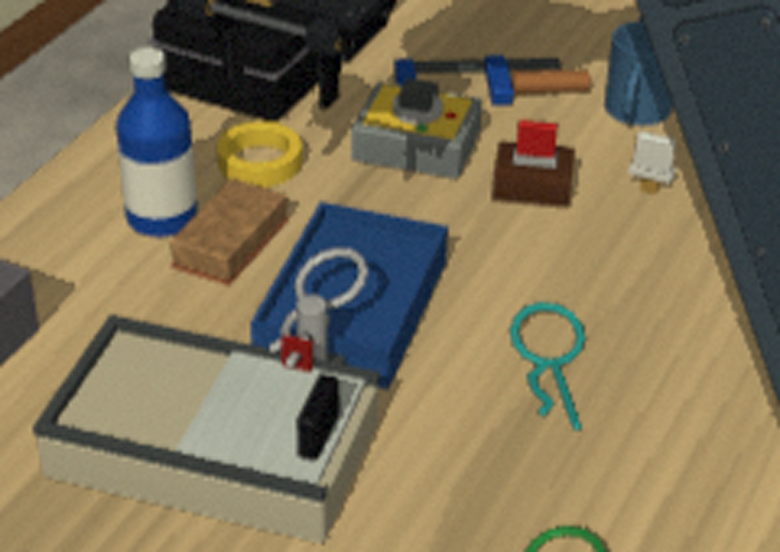

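```bash
python3 - <<'E'
from h import *
s=load('wrist');P=pts(s);hsv=cv2.cvtColor(s['color'],cv2.COLOR_RGB2HSV)
b=(hsv[...,0]>100)&(hsv[...,0]<125)&(hsv[...,1]>120)&(P[...,2]>41)&(P[...,2]<49)&(P[...,0]<650)&(np.arange(640)[None]<330)
print(b.sum(), cv2.minAreaRect(P[b][:,:2].astype(np.float32)))
g=(hsv[...,1]<50)&(hsv[...,2]>90)&(P[...,2]>60)
m=np.zeros_like(g);m[85:170,180:270]=1
r=P[g&m&(P[...,1]<82)]
for k in range(1):
    A=np.c_[2*r[:,:2],np.ones(len(r))];c=np.linalg.lstsq(A,(r[:,:2]**2).sum(1),rcond=None)[0];print('ring',c[:2],np.sqrt(c[2]+c[:2]@c[:2]),r.mean(0),len(r))
A=np.c_[r[:,:2],np.ones(len(r))];pl=np.linalg.lstsq(A,r[:,2],rcond=None)[0];print('plane',pl, 'uphill yaw',np.arctan2(pl[0],-pl[1]),np.arctan(np.hypot(*pl[:2])), pl@[c[0],c[1],1])
t=P[g&(abs(P[...,2]-98)<2)&(P[...,1]<140)&(P[...,1]>95)]; print('pin',cv2.minEnclosingCircle(t[:,:2].astype(np.float32)),t.mean(0),len(t))
# handle
for n in ['side','scene']:
    s=load(n);P=pts(s);hsv=cv2.cvtColor(s['color'],cv2.COLOR_RGB2HSV)
    h=(hsv[...,2]<70)&(abs(P[...,0]-463)<60)&(abs(P[...,1]-228)<60)&(P[...,2]>62)
    q=P[h]; print(n,'handle n',h.sum(), np.percentile(q,[2,50,98],axis=0).round(1).tolist()); q=q[q[:,2]>97]; print(cv2.minAreaRect(q[:,:2].astype(np.float32)))
    k=(hsv[...,0]<6)&(hsv[...,1]>150)&(abs(P[...,0]-480)<60)&(abs(P[...,1]+253)<60)&(P[...,2]>35)
    q=P[k]; print('key',k.sum(),np.percentile(q,[2,50,98],axis=0).round(1).tolist(), cv2.minAreaRect(q[:,:2].astype(np.float32)))
    y=(hsv[...,2]<75)&(P[...,2]>60)&(P[...,2]<80)&(abs(P[...,0]-560)<90)&(abs(P[...,1]+250)<100)
    q=P[y];print('lock',y.sum(),np.percentile(q,[2,50,98],axis=0).round(1).tolist())
E
```

```text
2779 ((551.5259399414062, 3.8669662475585938), (130.497802734375, 194.19285583496094), 10.136801719665527)
ring [547.18496014  54.67601617] 29.195145784685597 [546.50936288  52.18009252  80.08114082] 1556
plane [ -0.2446716   -0.32071813 230.53155993] uphill yaw -0.6516977121425136 0.3834262393012396 79.11535339619093
pin ((531.60888671875, 117.16746520996094), 12.663101196289062) [531.80542042 117.19539611  98.29258623] 807
side handle n 215 [[454.4, 199.0, 63.4], [462.6, 232.6, 93.9], [475.8, 253.4, 101.3]]
((466.0274658203125, 223.6591339111328), (17.21198272705078, 58.68635177612305), 9.794815063476562)
key 115 [[461.3, -262.7, 44.8], [477.8, -253.2, 63.9], [496.1, -243.4, 79.5]] ((478.2074279785156, -252.71363830566406), (37.926025390625, 16.50437355041504), 17.47667121887207)
lock 84 [[602.6, -289.0, 60.5], [618.4, -264.5, 68.3], [636.7, -244.7, 75.1]]
scene handle n 275 [[466.2, 196.5, 62.7], [476.0, 223.5, 85.1], [482.5, 249.4, 100.6]]
((473.54571533203125, 222.07568359375), (16.61977195739746, 52.92111587524414), 16.311155319213867)
key 78 [[462.7, -270.0, 38.5], [485.9, -254.3, 63.0], [500.1, -247.2, 79.4]] ((484.5785827636719, -258.75146484375), (39.90833282470703, 25.3502254486084), 38.33347702026367)
lock 100 [[606.0, -282.4, 60.3], [623.7, -264.4, 68.7], [640.3, -251.3, 73.6]]
```

```bash
python3 - <<'E'
from h import *
s=load('wrist');hsv=cv2.cvtColor(s['color'],cv2.COLOR_RGB2HSV);P=pts(s)
g=((hsv[...,1]<60)&(hsv[...,2]>90)).astype(np.uint8)
m=np.zeros_like(g);m[80:170,180:270]=1;g*=m
cs,h=cv2.findContours(g,cv2.RETR_CCOMP,cv2.CHAIN_APPROX_NONE)
for c in cs:
    if cv2.contourArea(c)>800:
        e=cv2.fitEllipse(c); print(cv2.contourArea(c),e,plane(s,*e[0],77).round(1))
print(plane(s,219,68,66),plane(s,195,47,98),P[10:14,205].round(0))
q=pts(load('side')); hs=cv2.cvtColor(load('side')['color'],cv2.COLOR_RGB2HSV)
b=(q[...,2]>120)&(q[...,2]<200)&(abs(q[...,0]-720)<120)&(abs(q[...,1])<150)&(hs[...,0]>100)&(hs[...,1]>120); print('bottle',np.percentile(q[b],[2,50,98],axis=0).round())
v=s['color'][0:180,140:320,::-1]; cv2.imwrite('pics/w1.png',cv2.resize(v,(600,600),interpolation=cv2.INTER_CUBIC))
E
```

```text
4468.5 ((224.89903259277344, 122.00259399414062), (73.23072814941406, 79.52227783203125), 157.24732971191406) [545.8  56.4  77. ]
2762.5 ((225.21585083007812, 123.74253845214844), (57.14067459106445, 61.64076232910156), 122.8856201171875) [546.   54.8  77. ]
[541.4283843  103.69465431  66.        ] [531.7710344  117.68835502  98.        ] [[532. 152.  62.]
 [532. 151.  62.]
 [532. 150.  61.]
 [531. 150.  60.]]
bottle [[762. -44. 121.]
 [781. -18. 135.]
 [807.   1. 168.]]
```

View pics/w1.png

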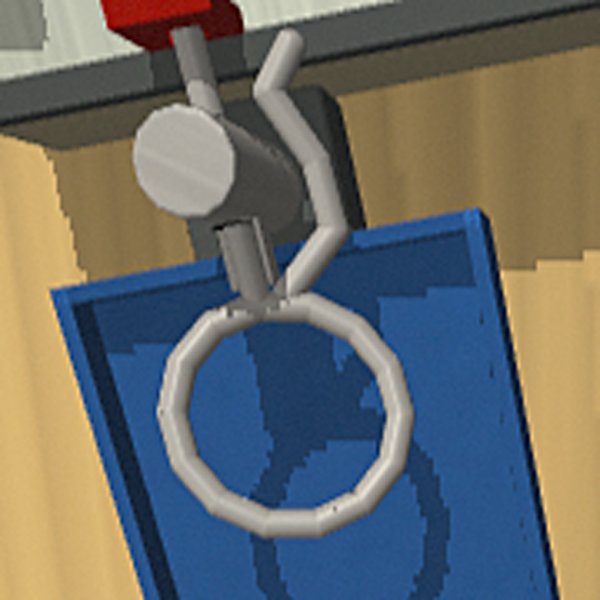

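```bash
python3 -m pendant '[[0,0,0.8,-0.8,0.55,0,-1],[0,0,1.67,-1.58,1.08,0,-1],[0,0,1.67,-1.58,1.08,0,-1],[0,0,1.67,-1.58,1.08,-0.5,-1],[0,0,1.67,-1.58,1.08,-1,-1]]'; python3 - <<'E'
from h import *
s=snap('side','s2.png'); c=s['color'][120:290,220:400,::-1]; cv2.imwrite('pics/s2.png',cv2.resize(c,(720,680),interpolation=cv2.INTER_CUBIC))
snap('wrist','w2.png')
E
```

```text
clock: 0.65
tcp_pos: [546.7, 54.2, 187.0]
tcp_rot: [-0.317, 1.567, -0.141]
contact_force: [0.2, 0.7, 0.5]
grip_width: 0.633
```

View pics/s2.png

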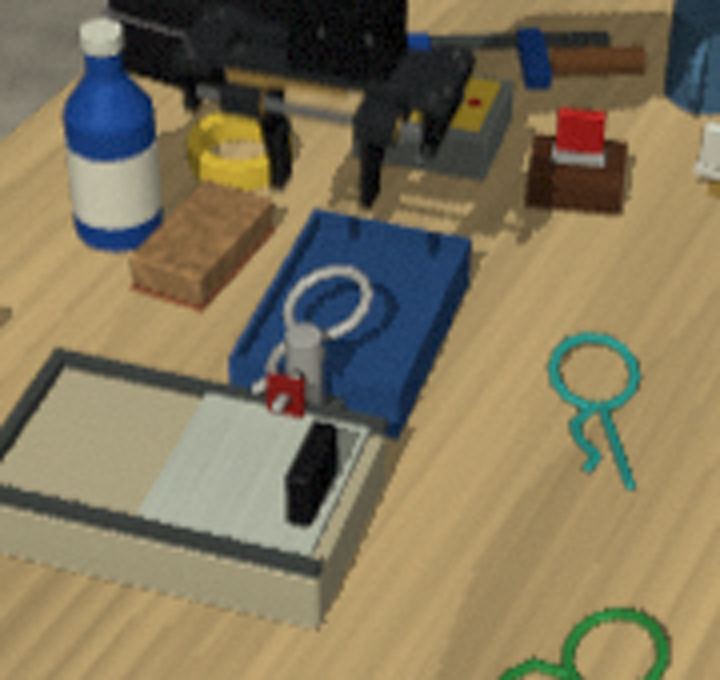

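View pics/w2.png

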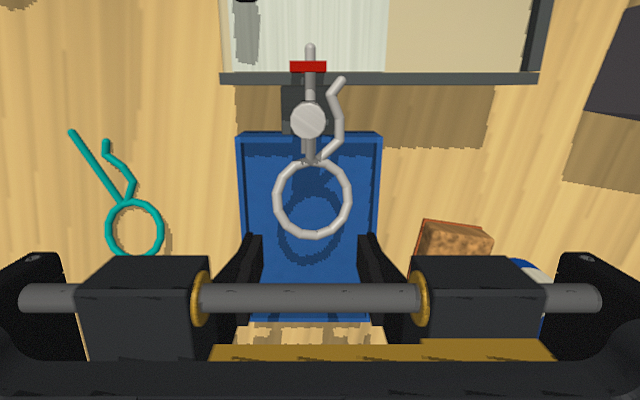

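```bash
python3 - <<'E'
from h import *
s=load('wrist');hsv=cv2.cvtColor(s['color'],cv2.COLOR_RGB2HSV);P=pts(s)
g=((hsv[...,1]<60)&(hsv[...,2]>90)).astype(np.uint8)
m=np.zeros_like(g);m[155:245,265:360]=1;g*=m
cs,h=cv2.findContours(g,cv2.RETR_CCOMP,cv2.CHAIN_APPROX_NONE)
for c in cs:
    if cv2.contourArea(c)>800:
        e=cv2.fitEllipse(c); print(cv2.contourArea(c),e,plane(s,*e[0],77).round(1))
E
python3 -m pendant '[[0,0,0,0,0,0,-1],[0,0,0,0,0,0,-1],[0,0,0,0,0,0,-1],[0,0,0,0,0,0,-1],[0,0,0,0,0,0,-1]]'
```

```text
5211.5 ((311.7996520996094, 197.30763244628906), (79.38792419433594, 83.99427795410156), 13.5600004196167) [545.1  55.2  77. ]
3162.0 ((311.8940124511719, 197.6263427734375), (61.90164566040039, 65.10034942626953), 10.22007942199707) [545.2  54.9  77. ]
clock: 1.25
tcp_pos: [546.3, 54.0, 187.1]
tcp_rot: [-0.266, 1.57, -0.091]
contact_force: [-0.3, 0.2, -0.6]
grip_width: 0.083
```

```bash
python3 -m pendant '[[0,0,0,-0.02,0.02,-0.2,-1],[0,0,0,-0.02,0.02,-1,-1],[0,0,0,-0.02,0.02,-1.7,-1],[0,0,0,-0.02,0.02,-2.3,-1],[0,0,0,-0.02,0.02,-2.5,-1]]'; python3 - <<'E'
from h import *
s=snap('side'); c=s['color'][120:290,220:400,::-1]; cv2.imwrite('pics/s3.png',cv2.resize(c,(720,680),interpolation=cv2.INTER_CUBIC))
E
```

```text
clock: 1.75
tcp_pos: [542.5, 55.2, 58.3]
tcp_rot: [2.865, 1.564, 3.04]
contact_force: [-0.4, 0.4, 0.7]
grip_width: 0.009
```

View pics/s3.png

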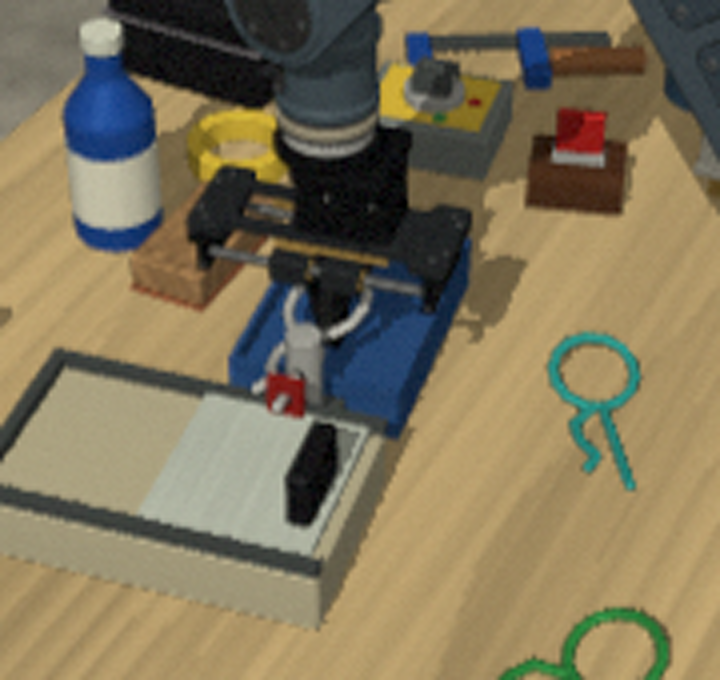

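```bash
python3 -m pendant '[[0,0,0,0.035,-0.2,0,-1],[0,0,0,0.07,-0.4,0,-1],[0,0,0,0.104,-0.6,0,-1],[0,0,0,0.14,-0.8,0,-1],[0,0,0,0.174,-0.985,0,-1]]'; python3 - <<'E'
from h import *
s=snap('side'); c=s['color'][120:290,220:400,::-1]; cv2.imwrite('pics/s4.png',cv2.resize(c,(720,680),interpolation=cv2.INTER_CUBIC))
E
```

```text
clock: 2.3
tcp_pos: [554.1, 4.6, 62.4]
tcp_rot: [-0.213, 1.57, -0.039]
contact_force: [-0.0, 0.5, -0.4]
grip_width: 0.003
```

View pics/s4.png

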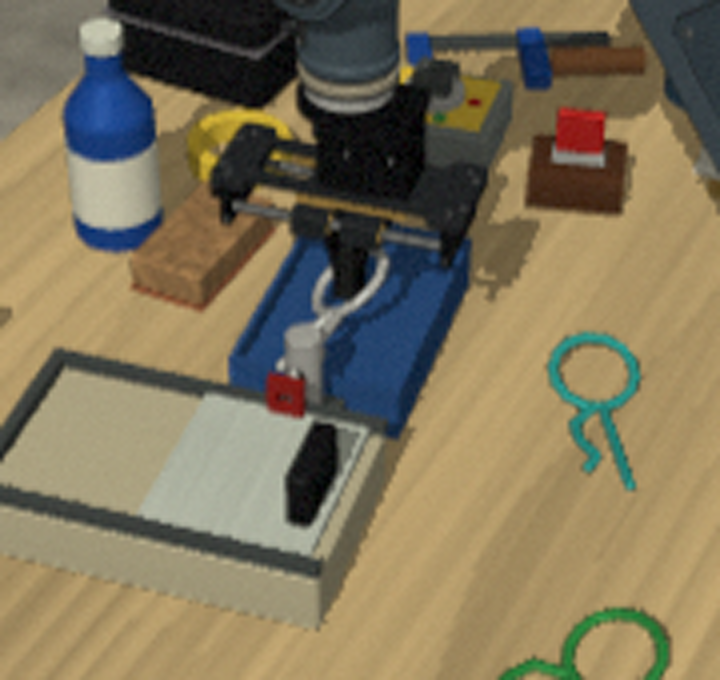

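```bash
python3 -m pendant '[[0,0,0,0.035,-0.2,0,-1],[0,0,0,0.07,-0.4,-0.08,-1],[0,0,0,0.104,-0.6,-0.16,-1],[0,0,0,0.14,-0.8,-0.16,-1],[0,0,0,0.14,-0.8,-0.16,-1]]'; python3 - <<'E'
from h import *
s=snap('side'); c=s['color'][120:290,220:400,::-1]; cv2.imwrite('pics/s5.png',cv2.resize(c,(720,680),interpolation=cv2.INTER_CUBIC))
E
```

```text
clock: 2.85
tcp_pos: [561.4, -36.0, 53.3]
tcp_rot: [-0.759, 1.57, -0.586]
contact_force: [0.5, 0.3, -0.1]
grip_width: 0.006
```

View pics/s5.png

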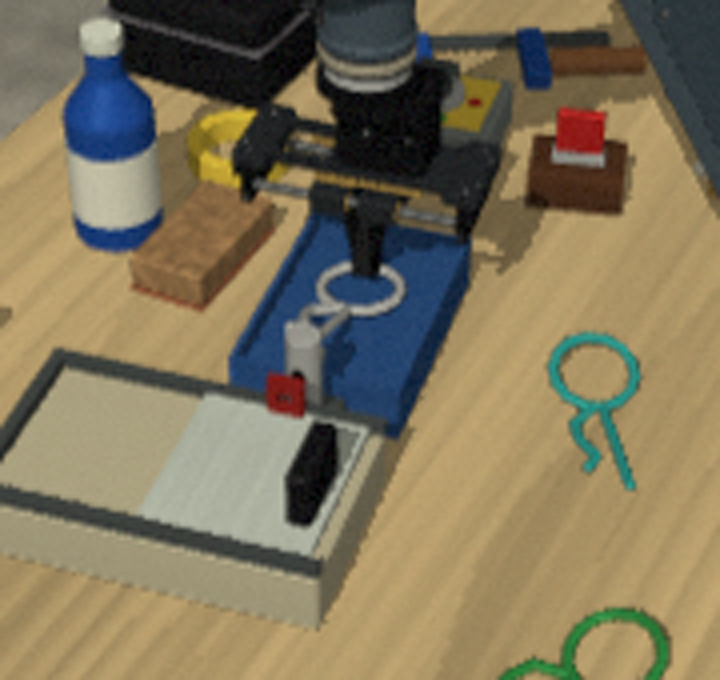

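```bash
python3 -m pendant '[[0,0,0,0,0.1,0,-1],[0,0,0,0,0.1,-0.05,-1],[0,0,0,0,0.1,-0.1,-1],[0,0,0,0,0.1,-0.1,-1]]'; python3 - <<'E'
from h import *
s=snap('wrist','w6.png')
E
```

```text
clock: 3.3
tcp_pos: [560.3, -28.7, 48.2]
tcp_rot: [2.766, 1.57, 2.942]
contact_force: [0.2, 0.1, -0.4]
grip_width: 0.004
```

View pics/w6.png

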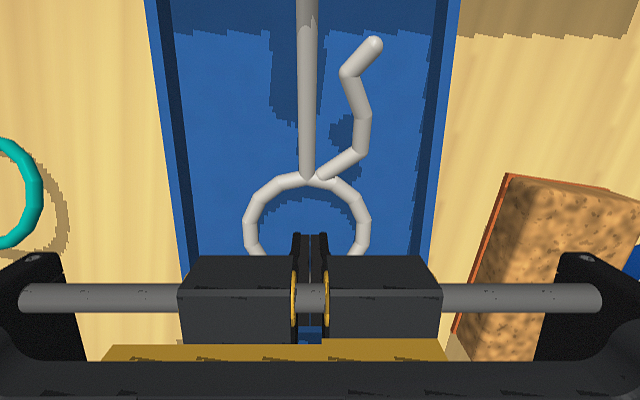

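```bash
python3 -m pendant '[[0,0,0,0.02,-0.12,0,-1],[0,0,0,0.045,-0.26,0,-1],[0,0,0,0.075,-0.42,0,-1],[0,0,0,0.1,-0.57,0,-1],[0,0,0,0.1,-0.57,0,-1]]'; python3 - <<'E'
from h import *
s=snap('wrist','w7.png')
s=snap('side'); c=s['color'][120:290,220:400,::-1]; cv2.imwrite('pics/s7.png',cv2.resize(c,(720,680),interpolation=cv2.INTER_CUBIC))
E
```

```text
clock: 3.85
tcp_pos: [566.4, -59.4, 48.7]
tcp_rot: [-0.669, 1.569, -0.495]
contact_force: [0.9, -0.0, 0.0]
grip_width: 0.002
```

View pics/w7.png

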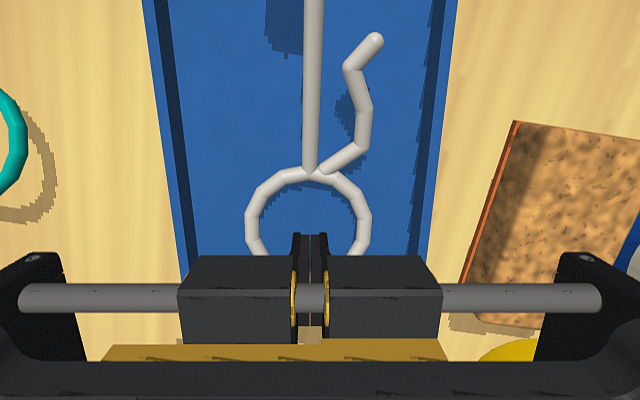

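View pics/s7.png

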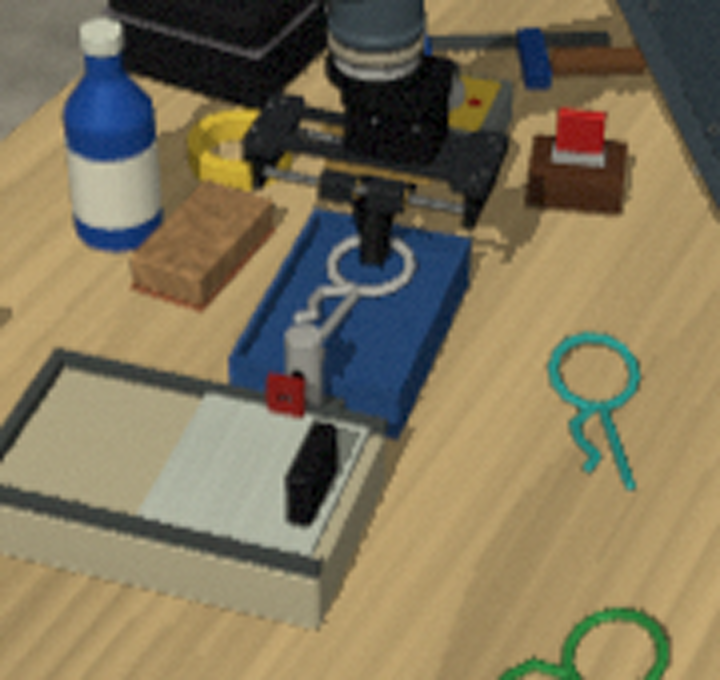

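```bash
python3 - <<'E'
from h import *
s=load('wrist');P=pts(s)
p=np.array([531.7,117.3]);d=np.array([.174,-.985])
for uv in [(311,10),(311,60),(311,120),(311,165),(376,40),(310,177),(248,230),(366,230)]:
    q=P[uv[1],uv[0]]; print(uv,q.round(1),((q[:2]-p)@d).round(1))
E
```

```text
(311, 10) [547.5  53.3  56.4] 65.8
(311, 60) [550.6  36.   52.8] 83.4
(311, 120) [554.9  11.6  45.2] 108.2
(311, 165) [558.9 -10.5  39.1] 130.6
(376, 40) [574.9  47.7  54.4] 76.1
(310, 177) [559.5 -17.   37.8] 137.1
(248, 230) [532.1 -51.2  38.4] 166.0
(366, 230) [593.6 -40.   39.3] 165.7
```

```bash
python3 -m pendant '[[0,0,0,-0.025,0.15,0,-1],[0,0,0,-0.025,0.15,0.2,-1],[0,0,0,-0.025,0.15,0.8,-1],[0,0,0,-0.025,0.15,1.8,-1],[0,0,0,-0.025,0.15,2.6,-1]]'; python3 - <<'E'
from h import *
s=snap('wrist','w8.png')
s=snap('side'); c=s['color'][120:290,220:400,::-1]; cv2.imwrite('pics/s8.png',cv2.resize(c,(720,680),interpolation=cv2.INTER_CUBIC))
s=load('wrist')
E
```

```text
clock: 4.45
tcp_pos: [564.4, -49.6, 181.0]
tcp_rot: [-0.509, 1.57, -0.333]
contact_force: [1.1, -0.2, 0.1]
grip_width: 0.005
```

View pics/w8.png

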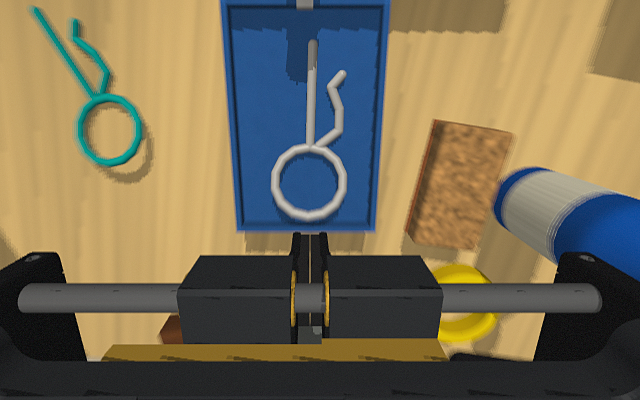

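View pics/s8.png

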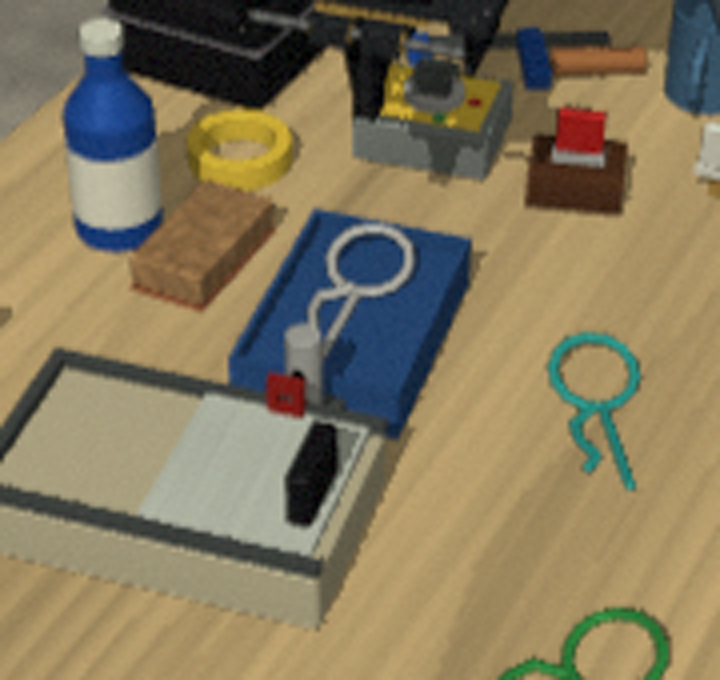

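```bash
python3 -m pendant '[[0,0,0,-0.4,0.8,0,-1],[0,0,0,-0.8,1.6,0,-1],[0,0,0,-1.2,2.4,0,-1],[0,0,0,-1.6,3.2,0,-1],[0,0,0,-2.0,3.9,0,-1]]';python3 -m pendant '[[0,0,0,-0.44,0.7,0,-1],[0,0,0,-0.88,1.38,0,-1],[0,0,0,-0.88,1.38,-0.8,-1],[0,0,0,-0.88,1.38,-1.6,-1],[0,0,0,-0.88,1.38,-1.8,-1]]'; python3 - <<'E'
from h import *
s=snap('wrist','w9.png');P=pts(s)
s=snap('side'); c=s['color'][160:330,220:400,::-1]; cv2.imwrite('pics/s9.png',cv2.resize(c,(720,680),interpolation=cv2.INTER_CUBIC))
E
```

```text
clock: 5.05
tcp_pos: [462.6, 146.7, 178.5]
tcp_rot: [2.733, 1.57, 2.909]
contact_force: [1.3, -0.2, -0.3]
grip_width: 0.004
clock: 5.55
tcp_pos: [417.2, 213.8, 85.8]
tcp_rot: [-3.072, 1.563, -2.895]
contact_force: [-0.8, -0.1, 0.1]
grip_width: -0.0
```

View pics/w9.png

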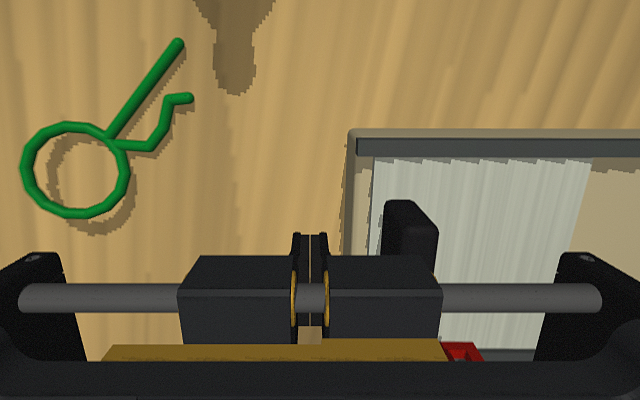

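View pics/s9.png

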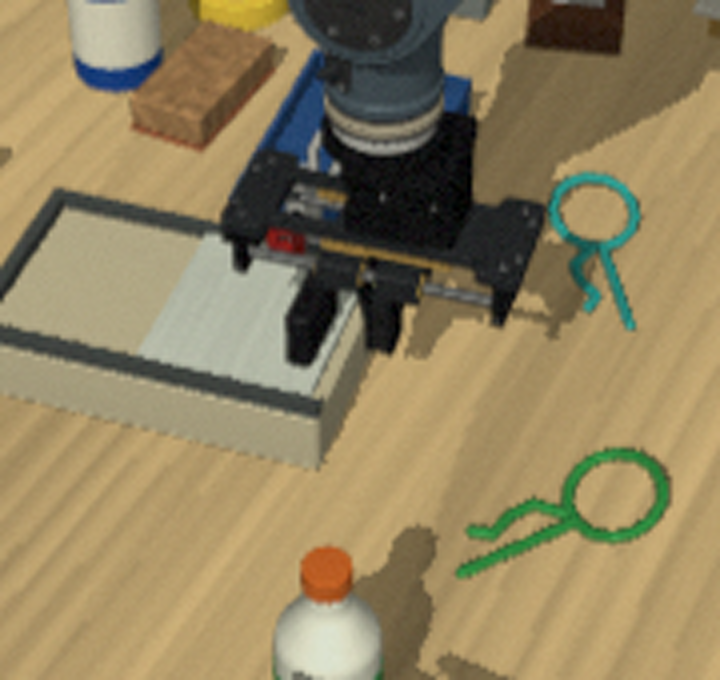

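```bash
python3 -m pendant '[[0,0,0,0.2,0.035,0,-1],[0,0,0,0.4,0.07,0,-1],[0,0,0,0.6,0.106,0,-1],[0,0,0,0.8,0.14,0,-1],[0,0,0,1,0.174,0,-1]]';python3 -m pendant '[[0,0,0,0.2,0.035,0,-1],[0,0,0,0.4,0.07,0,-1],[0,0,0,0.6,0.106,0,-1],[0,0,0,0.8,0.14,0,-1],[0,0,0,1,0.174,0,-1]]'; python3 - <<'E'
from h import *
s=snap('wrist','w10.png');P=pts(s)
s=snap('side'); c=s['color'][160:330,220:400,::-1]; cv2.imwrite('pics/s10.png',cv2.resize(c,(720,680),interpolation=cv2.INTER_CUBIC))
E
```

```text
clock: 6.15
tcp_pos: [470.8, 222.4, 89.3]
tcp_rot: [3.127, 1.57, -2.981]
contact_force: [-2.6, -0.5, 4.1]
grip_width: 0.004
clock: 6.65
tcp_pos: [521.3, 231.4, 88.5]
tcp_rot: [1.6, 1.571, 1.775]
contact_force: [-3.2, 0.1, 3.6]
grip_width: 0.003
```

View pics/s10.png

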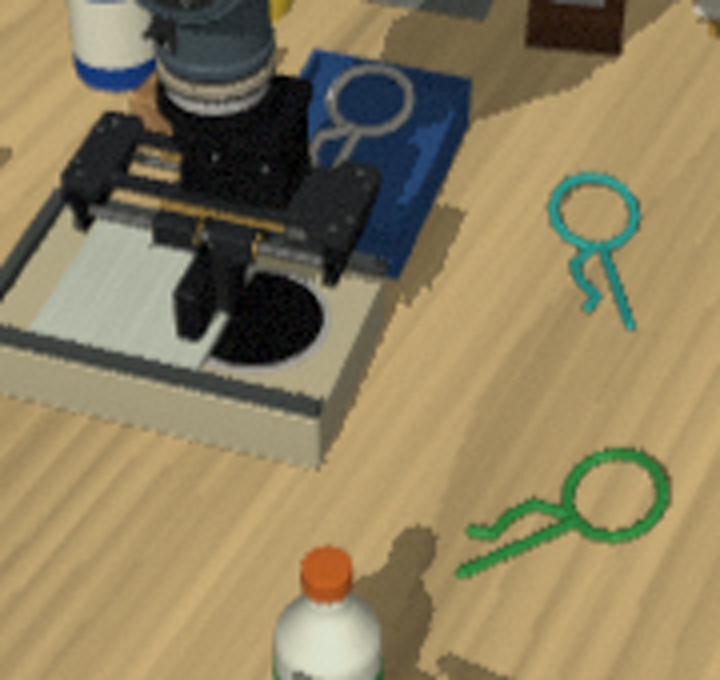

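```bash
python3 -m pendant '[[0,0,0,0.15,0.026,0,-1],[0,0,0,0.3,0.052,0,-1],[0,0,0,0.38,0.066,0,-1],[0,0,0,0.42,0.073,0,-1]]'
```

```text
clock: 7.15
tcp_pos: [541.6, 234.9, 88.2]
tcp_rot: [3.05, 1.57, -3.058]
contact_force: [-3.9, -0.4, 0.7]
grip_width: 0.003
```

```bash
python3 -m pendant '[[0,0,0,0.04,0.007,0,-1],[0,0,0,0.08,0.014,0,-1]]'
```

```text
clock: 7.35
tcp_pos: [545.0, 235.5, 88.3]
tcp_rot: [-3.122, 1.57, -2.947]
contact_force: [-3.0, -0.6, -1.2]
grip_width: 0.008
```

```bash
python3 -m pendant '[[0,0,0,0.04,0.007,0,-1],[0,0,0,0.08,0.014,0,-1],[0,0,0,0.08,0.014,0,-1]]'
```

```text
clock: 7.65
tcp_pos: [546.4, 235.7, 88.2]
tcp_rot: [-3.104, 1.564, -2.929]
contact_force: [-8.6, -1.5, 3.2]
grip_width: 0.008
```

```bash
python3 -m pendant '[[0,0,0,0.03,0.005,0,-1],[0,0,0,0.06,0.01,0,-1],[0,0,0,0.06,0.01,0,-1]]'
```

```text
clock: 7.95
tcp_pos: [546.4, 235.8, 88.1]
tcp_rot: [-3.1, 1.557, -2.925]
contact_force: [-12.4, -2.6, 7.7]
grip_width: 0.006
```

```bash
python3 -m pendant '[[0,0,0,-0.2,-0.03,0,-1],[0,0,0,-0.3,-0.05,0.4,-1],[0,0,0,-0.3,-0.05,1.3,-1],[0,0,0,-0.3,-0.4,2.2,0],[0,0,0,-0.3,-1.2,2.6,1]]'
python3 - <<'E'
from h import *
s=snap('side'); c=s['color'][160:330,220:400,::-1]; cv2.imwrite('pics/s11.png',cv2.resize(c,(720,680),interpolation=cv2.INTER_CUBIC))
P=pts(s);hsv=cv2.cvtColor(s['color'],cv2.COLOR_RGB2HSV)
h=(hsv[...,2]<60)&(abs(P[...,0]-565)<60)&(abs(P[...,1]-240)<60)&(P[...,2]>97)&(P[...,2]<104)
print(h.sum(),cv2.minAreaRect(P[h][:,:2].astype(np.float32)))
E
python3 -m pendant '[[0,0,0,0,-1,0.4,1],[0,0,0,0,-2,0.7,1],[0,0,0,0,-3,0.7,1],[0,0,0,0,-4,0.7,1],[0,0,0,0,-5,0.7,1]]'
python3 -m pendant '[[0,0,0,0,-1,0,1],[0,0,0,0,-2,0,1],[0,0,0,0,-3,0,1],[0,0,0,0,-4,0,1],[0,0,0,0,-5,0,1]]'
```

```text
clock: 8.45
tcp_pos: [541.9, 178.7, 223.6]
tcp_rot: [-0.006, 1.557, 0.172]
contact_force: [2.3, -0.5, 0.8]
grip_width: 0.109
71 ((563.9649047851562, 240.39154052734375), (16.47613525390625, 58.70535659790039), 11.408890724182129)
clock: 9.0
tcp_pos: [538.9, -70.1, 254.5]
tcp_rot: [-0.542, 1.565, -0.368]
contact_force: [1.1, -0.2, 0.5]
grip_width: 0.607
clock: 9.5
tcp_pos: [538.2, -320.8, 254.0]
tcp_rot: [-0.9, 1.566, -0.725]
contact_force: [0.2, 0.1, 0.1]
grip_width: 0.98
```

```bash
python3 -m pendant '[[0,0,-0.8,0,-0.4,-0.1,1],[0,0,-1.6,0,-0.4,-0.1,1],[0,0,-1.6,0,-0.4,-0.1,1]]';python3 - <<'E'
from h import *
s=snap('wrist','w12.png'); snap('side'); snap('scene')
E
```

```text
clock: 9.8
tcp_pos: [537.9, -339.5, 248.4]
tcp_rot: [-0.767, 1.568, -0.762]
contact_force: [0.0, -0.4, -0.1]
grip_width: 0.996
```

View pics/w12.png

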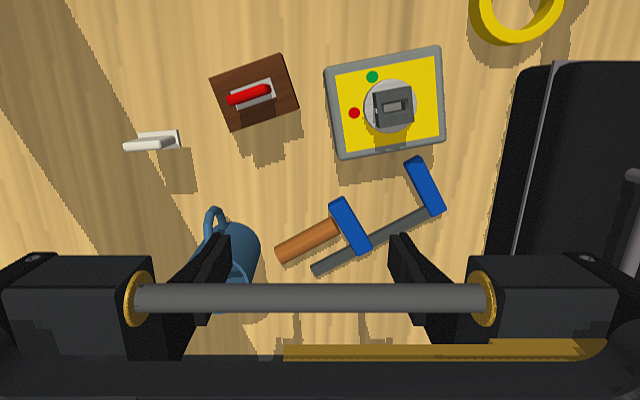

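View pics/s11.png

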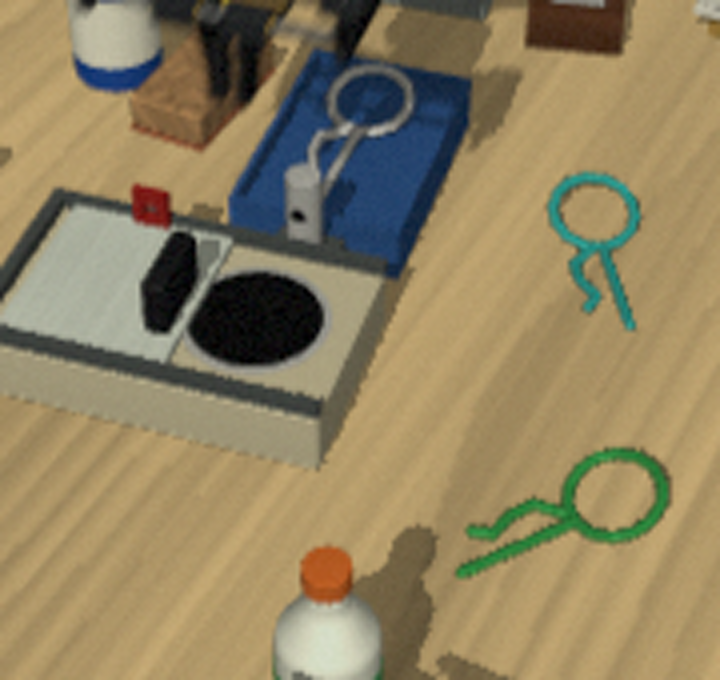

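```bash
python3 - <<'E'
from h import *
print(sensors.read_state()['joint_positions'].round(3))
s=load('wrist');P=pts(s);C=s['color'];hsv=cv2.cvtColor(C,cv2.COLOR_RGB2HSV)
red=((hsv[...,0]<6)|(hsv[...,0]>174))&(hsv[...,1]>150)&(hsv[...,2]>100)
m=np.zeros_like(red);m[60:140,200:300]=1
q=P[red&m&(P[...,2]>70)];print('bowtop',len(q),np.percentile(q,[2,50,98],axis=0).round(1).tolist(),cv2.minAreaRect(q[:,:2].astype(np.float32)))
def wrect(mask,z,name):
    cs,_=cv2.findContours(mask.astype(np.uint8),cv2.RETR_EXTERNAL,cv2.CHAIN_APPROX_NONE);c=max(cs,key=cv2.contourArea).reshape(-1,2)
    w=np.array([plane(s,u,v,z)[:2] for u,v in c],np.float32);print(name,len(c),cv2.minAreaRect(w))
hold=(abs(P[...,2]-35)<3)&m; wrect(hold,35,'holder?')
q=P[hold|(m&(P[...,2]>32)&(P[...,2]<45))];print('holdpts',cv2.minAreaRect(q[:,:2].astype(np.float32)),q[:,2].mean())
col=(hsv[...,1]<40)&m&(hsv[...,2]>120); print('col',P[col].mean(0));wrect(col|(red&m),41,'collar')
ml=np.zeros_like(red);ml[50:165,320:450]=1
box=ml&(abs(P[...,2]-45)<3);q=P[box];print('box',cv2.minAreaRect(q[:,:2].astype(np.float32)),q[:,2].mean())
lk=ml&(P[...,2]>70)&(P[...,2]<78);q=P[lk];print('lock',cv2.minAreaRect(q[:,:2].astype(np.float32)),q[:,2].mean(),lk.sum())
print('red dot',P[113,354].round(1),'green',P[77,372].round(1))
v=C[60:150,200:450,::-1];cv2.imwrite('pics/w13.png',cv2.resize(v,(800,288),interpolation=cv2.INTER_CUBIC))
tb=P[60:250,520:600].reshape(-1,3);print('toolbox',np.percentile(tb,[2,50,98],axis=0).round())
E
```

```text
[-0.736  0.528  1.394 -0.     1.218 -0.745]
bowtop 413 [[461.2, -267.5, 79.1], [479.8, -259.3, 81.1], [497.5, -251.3, 83.0]] ((497.8823547363281, -255.6471405029297), (77.90982818603516, 12.534233093261719), 11.837324142456055)
holder? 246 ((478.99102783203125, -259.4743957519531), (80.26223754882812, 60.022926330566406), 18.712068557739258)
holdpts ((478.96539306640625, -259.4877014160156), (80.12429809570312, 59.97478103637695), 18.641700744628906) 35.97574607080489
col [ 481.56773532 -258.86136275   41.32176825]
collar 228 ((475.40234375, -260.42816162109375), (50.79920196533203, 20.17011260986328), 17.881511688232422)
box ((619.3186645507812, -270.6385498046875), (119.12592315673828, 99.17064666748047), 10.968347549438477) 45.78175212119344
lock ((619.3671875, -270.8421325683594), (35.11878204345703, 34.03486251831055), 10.96355152130127) 74.04370139697599 1148
red dot [ 584.4 -278.2   47.8] green [ 600.8 -242.7   48. ]
toolbox [[ 768. -406.   21.]
 [ 774. -313.   95.]
 [ 819. -229.  101.]]
```

View pics/w13.png

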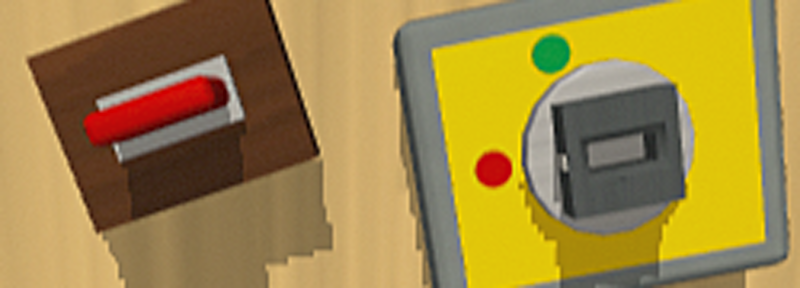

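```bash
python3 -m pendant '[[0,0,-1.4,-0.3,0.4,0,1],[0,0,-2.8,-0.6,0.8,0,1],[0,0,-4.2,-0.9,1.2,0,1],[0,0,-5.6,-1.17,1.6,0,1],[0,0,-7,-1.17,1.6,0,1]]'
python3 -m pendant '[[0,0,-1.4,0,0,0,1],[0,0,-2.8,0,0,-0.3,1],[0,0,-4.2,0,0,-0.6,1],[0,0,-4.88,0,0,-1,1],[0,0,-4.88,0,0,-1.5,1]]'
python3 - <<'E'
from h import *
from scipy.spatial.transform import Rotation as R
st=sensors.read_state();M=R.from_euler('xyz',st['tcp_rot']).as_matrix();print(M.round(3),np.degrees(np.arctan2(M[1,2],M[0,2])),st['tcp_pos'],st['joint_positions'].round(2))
snap('wrist','w14.png')
s=snap('side'); c=s['color'][90:230,270:430,::-1]; cv2.imwrite('pics/s14.png',cv2.resize(c,(720,630),interpolation=cv2.INTER_CUBIC))
E
```

```text
clock: 10.45
tcp_pos: [477.1, -253.6, 248.8]
tcp_rot: [3.063, 1.568, 2.335]
contact_force: [-0.2, -0.1, 0.1]
grip_width: 1.002
clock: 10.95
tcp_pos: [480.2, -257.4, 174.2]
tcp_rot: [0.527, 1.566, -0.708]
contact_force: [0.3, 0.7, -0.8]
grip_width: 1.0
[[ 0.003  0.944  0.329]
 [-0.003  0.329 -0.944]
 [-1.     0.002  0.004]] -70.77477649127364 [ 480.17059065 -257.43201206  174.21745838] [-0.7   0.5   1.7  -0.    0.93  0.54]
```

View pics/w14.png

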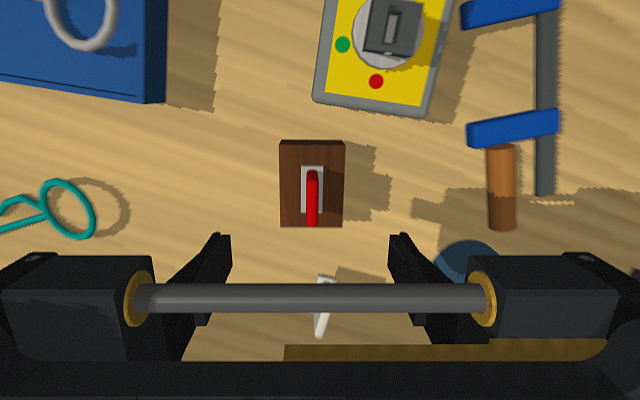

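View pics/s14.png

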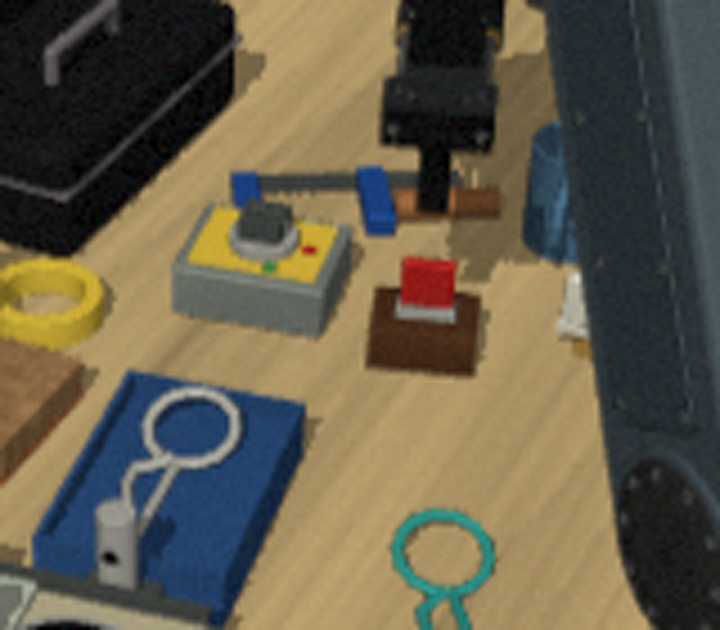

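```bash
python3 - <<'E'
from h import *
s=load('wrist');P=pts(s);m=np.zeros(P.shape[:2],bool);m[130:235,265:355]=1
q=P[m&(P[...,2]>32)&(P[...,2]<39)];print(cv2.minAreaRect(q[:,:2].astype(np.float32)))
C=s['color'];hsv=cv2.cvtColor(C,cv2.COLOR_RGB2HSV);red=((hsv[...,0]<6)|(hsv[...,0]>174))&(hsv[...,1]>150)&(hsv[...,2]>100)&m&(P[...,2]>76)
q=P[red];print(cv2.minAreaRect(q[:,:2].astype(np.float32)),np.percentile(q,[2,50,98],axis=0).round(1).tolist())
m[:]=0;m[0:100,300:450]=1
q=P[m&(P[...,2]>71)&(P[...,2]<78)];print(cv2.minAreaRect(q[:,:2].astype(np.float32)))
E
python3 -m pendant '[[0,0,0,0,0,0,1],[0,0,0,0,0,0,1]]'
```

```text
((479.344970703125, -259.795654296875), (80.52304077148438, 60.06623077392578), 18.603757858276367)
((511.9026184082031, -248.17518615722656), (103.973388671875, 8.826400756835938), 19.112037658691406) [[463.4, -266.9, 78.4], [481.5, -258.6, 81.0], [497.9, -250.4, 82.7]]
((619.4949340820312, -271.196533203125), (34.77132797241211, 34.58501052856445), 11.519082069396973)
clock: 11.25
tcp_pos: [479.9, -257.8, 174.9]
tcp_rot: [0.546, 1.568, -0.689]
contact_force: [-0.1, 0.1, 0.7]
grip_width: 1.006
```

```bash
python3 -m pendant '[[0,0,0,-0.01,-0.035,-0.6,1],[0,0,0,-0.01,-0.035,-1.2,1],[0,0,0,-0.01,-0.035,-1.7,1],[0,0,0,-0.01,-0.035,-2.1,1],[0,0,0,-0.01,-0.035,-2.27,1]]'
python3 -m pendant '[[0,0,0,0,0,0,1],[0,0,0,0,0,0,-1],[0,0,0,0,0,0,-1],[0,0,0,0,0,0,-1],[0,0,0,0,0,0,-1]]'
python3 -m pendant '[[0,0,0,0,0,0,-1],[0,0,0,0,0,0,-1],[0,0,0,0,0,0,-1],[0,0,0,0,0,0,-1],[0,0,0,0,0,0,-1]]'
```

```text
clock: 11.75
tcp_pos: [478.6, -259.3, 59.5]
tcp_rot: [-2.447, 1.571, 2.6]
contact_force: [-0.3, 1.2, -0.8]
grip_width: 0.999
clock: 12.25
tcp_pos: [478.8, -259.5, 60.8]
tcp_rot: [0.547, 1.569, -0.69]
contact_force: [0.2, -0.4, 0.4]
grip_width: 0.725
clock: 12.75
tcp_pos: [478.4, -259.2, 60.0]
tcp_rot: [-2.544, 1.571, 2.503]
contact_force: [0.6, 0.4, -0.5]
grip_width: 0.264
```

```bash
python3 -m pendant '[[0,0,0,0,0,0,-1],[0,0,0,0,0,0,-1],[0,0,0,0,0,0,-1],[0,0,0,0,0,0,-1],[0,0,0,0,0,0,-1]]'
python3 -m pendant '[[0,0,0,0,0,0.2,-1],[0,0,0,0,0,0.5,-1],[0,0,0,0,0,1,-1],[0,0,0,0,0,1.6,-1],[0,0,0,0,0,1.6,-1]]'
python3 - <<'E'
from h import *
from scipy.spatial.transform import Rotation as R
st=sensors.read_state();M=R.from_euler('xyz',st['tcp_rot']).as_matrix();print(M.round(3),np.degrees(np.arctan2(M[1,2],M[0,2])),st['tcp_pos'],st['joint_positions'].round(2))
snap('wrist','w15.png')
s=snap('side'); c=s['color'][60:230,270:430,::-1]; cv2.imwrite('pics/s15.png',cv2.resize(c,(640,680),interpolation=cv2.INTER_CUBIC))
s=snap('scene'); c=s['color'][100:240,180:340,::-1]; cv2.imwrite('pics/c15.png',cv2.resize(c,(640,560),interpolation=cv2.INTER_CUBIC))
E
```

```text
clock: 13.25
tcp_pos: [478.4, -259.2, 60.0]
tcp_rot: [-2.606, 1.571, 2.44]
contact_force: [0.1, 0.1, -1.0]
grip_width: 0.114
clock: 13.75
tcp_pos: [480.5, -260.7, 144.2]
tcp_rot: [0.555, 1.563, -0.682]
contact_force: [0.7, -0.5, -0.4]
grip_width: 0.111
[[ 0.006  0.945  0.328]
 [-0.005  0.328 -0.945]
 [-1.     0.004  0.007]] -70.85692800890264 [ 480.50671891 -260.74689568  144.15301786] [-0.7   0.55  1.72  0.    0.86  0.53]
```

View pics/s15.png

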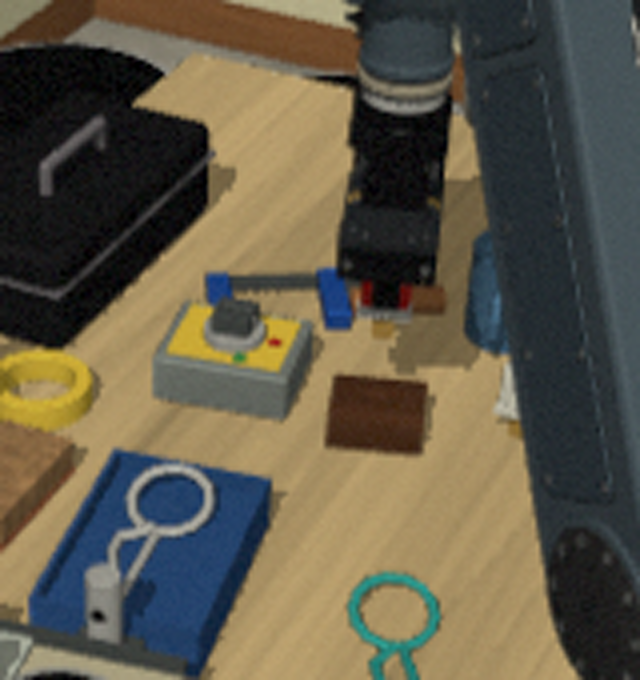

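View pics/c15.png

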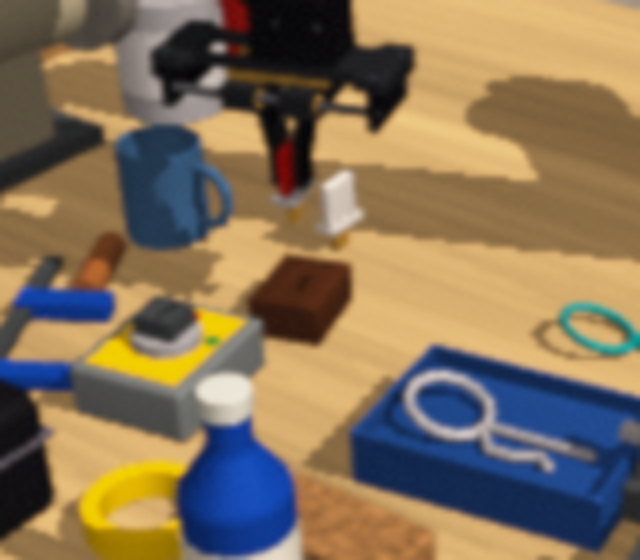

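```bash
python3 -m pendant '[[0,0,-0.4,0.7,-0.05,0.1,-1],[0,0,-0.8,1.4,-0.1,0.1,-1],[0,0,-1.35,2.1,-0.16,0.1,-1],[0,0,-1.35,2.77,-0.21,0,-1],[0,0,-1.35,2.77,-0.21,0,-1]]'
python3 -m pendant '[[0,0,0,0,0,0,-1],[0,0,0,0,0,0,-1],[0,0,0,0,0,0,-1]]'
python3 - <<'E'
from h import *
from scipy.spatial.transform import Rotation as R
st=sensors.read_state();M=R.from_euler('xyz',st['tcp_rot']).as_matrix();print(M.round(3),np.degrees(np.arctan2(M[1,2],M[0,2])),st['tcp_pos'],st['joint_positions'].round(2))
s=snap('side'); c=s['color'][60:200,270:430,::-1]; cv2.imwrite('pics/s16.png',cv2.resize(c,(720,630),interpolation=cv2.INTER_CUBIC))
s=snap('scene'); c=s['color'][100:240,180:340,::-1]; cv2.imwrite('pics/c16.png',cv2.resize(c,(640,560),interpolation=cv2.INTER_CUBIC))
E
```

```text
clock: 14.4
tcp_pos: [620.1, -269.6, 137.7]
tcp_rot: [1.398, 1.569, 0.022]
contact_force: [-0.5, 0.3, 0.4]
grip_width: 0.114
clock: 14.7
tcp_pos: [615.4, -269.4, 139.5]
tcp_rot: [-2.292, 1.568, 2.613]
contact_force: [-0.5, 0.4, -0.5]
grip_width: 0.116
[[-0.002  0.982  0.191]
 [ 0.001  0.191 -0.982]
 [-1.    -0.002 -0.002]] -78.99460997548763 [ 615.40747406 -269.39330458  139.51261169] [-0.58  0.7   1.39 -0.    1.06  0.8 ]
```

View pics/s16.png

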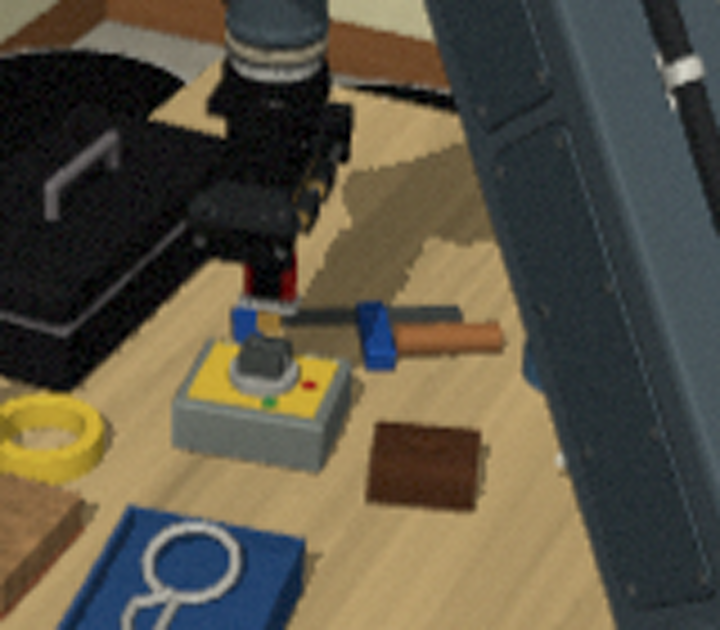

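View pics/c16.png

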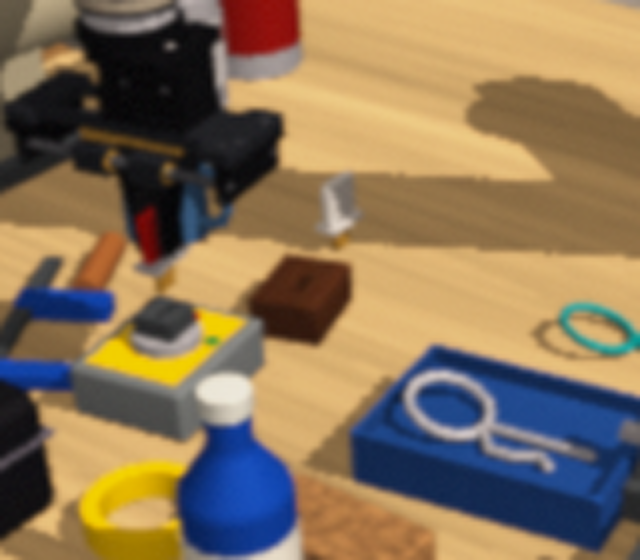

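```bash
python3 -m pendant '[[0,0,0,0.06,-0.03,0,-1],[0,0,0,0.06,-0.03,-0.15,-1],[0,0,0,0.06,-0.03,-0.25,-1],[0,0,0,0.06,-0.03,-0.25,-1],[0,0,0,0.06,-0.03,-0.25,-1]]'
python3 - <<'E'
from h import *
from scipy.spatial.transform import Rotation as R
st=sensors.read_state();M=R.from_euler('xyz',st['tcp_rot']).as_matrix();print(np.degrees(np.arctan2(M[1,2],M[0,2])),st['tcp_pos'])
sd=snap('side'); c=sd['color'][110:190,290:370,::-1]; 
sc=snap('scene'); d=sc['color'][140:220,180:260,::-1]; f=lambda x:cv2.resize(x,(400,400),interpolation=cv2.INTER_CUBIC); cv2.imwrite('pics/cs17.png',np.hstack([f(c),f(d)]))
E
```

```text
clock: 15.3
tcp_pos: [619.7, -271.0, 127.0]
tcp_rot: [-2.359, 1.57, 2.546]
contact_force: [0.2, 1.0, -0.3]
grip_width: 0.107
-78.95782791652144 [ 619.66364141 -271.01452873  127.00261958]
```

View pics/cs17.png

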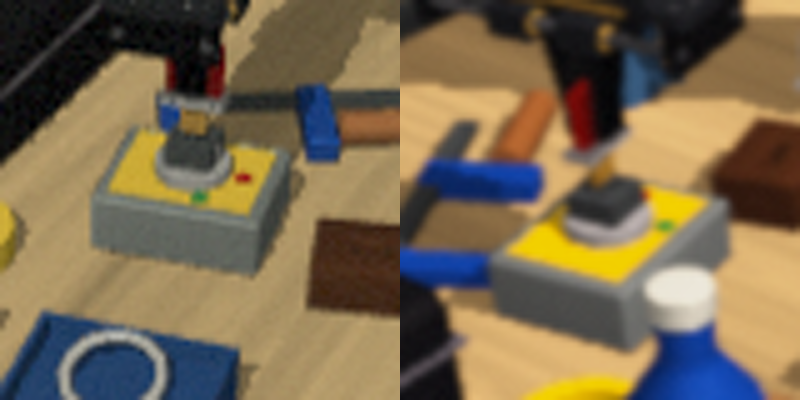

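```bash
python3 -m pendant '[[0,0,0,0,0,0,-1],[0,0,0,0,0,0,-1],[0,0,0,0,0,0,-1]]'; python3 -m pendant '[[0,0,0,0,0,0,-1],[0,0,0,0,0,0,-1]]'
```

```text
clock: 15.7
tcp_pos: [620.0, -271.3, 127.7]
tcp_rot: [0.879, 1.571, -0.499]
contact_force: [0.4, -0.1, -0.9]
grip_width: 0.11
clock: 15.9
tcp_pos: [619.9, -271.2, 127.6]
tcp_rot: [1.145, 1.571, -0.233]
contact_force: [0.8, -0.4, 0.5]
grip_width: 0.111
```

```bash
python3 -m pendant '[[0,0,0,-0.025,0.007,0,-1],[0,0,0,-0.025,0.007,-0.06,-1],[0,0,0,-0.025,0.007,-0.12,-1],[0,0,0,-0.025,0.007,-0.16,-1]]'; python3 -m pendant '[[0,0,0,0,0,-0.04,-1],[0,0,0,0,0,-0.08,-1]]'
```

```text
clock: 16.3
tcp_pos: [618.5, -270.7, 119.0]
tcp_rot: [-2.333, 1.57, 2.572]
contact_force: [-1.5, -0.2, -0.8]
grip_width: 0.111
clock: 16.5
tcp_pos: [618.7, -270.8, 115.3]
tcp_rot: [-2.516, 1.571, 2.389]
contact_force: [-0.2, -0.3, -0.7]
grip_width: 0.114
```

Blade is in the slot (tip ~66) with no resistance. Continue down.

```bash
python3 -m pendant '[[0,0,0,0,0,-0.08,-1],[0,0,0,0,0,-0.16,-1],[0,0,0,0,0,-0.22,-1],[0,0,0,0,0,-0.26,-1]]'; python3 -m pendant '[[0,0,0,0,0,-0.03,-1],[0,0,0,0,0,-0.06,-1],[0,0,0,0,0,-0.06,-1]]'
```

```text
clock: 16.9
tcp_pos: [618.5, -270.8, 102.0]
tcp_rot: [-2.346, 1.57, 2.56]
contact_force: [-0.1, -0.7, -0.9]
grip_width: 0.112
clock: 17.2
tcp_pos: [618.6, -270.8, 99.4]
tcp_rot: [-2.342, 1.571, 2.563]
contact_force: [0.1, 0.7, -1.0]
grip_width: 0.109
```

```bash
python3 -m pendant '[[0,0,0,0,0,-0.02,-1],[0,0,0,0,0,-0.04,-1],[0,0,0,0,0,-0.04,-1]]'; python3 -m pendant '[[0,0,0,0,0,-0.02,-1],[0,0,0,0,0,-0.03,-1],[0,0,0,0,0,-0.03,-1]]'
```

```text
clock: 17.5
tcp_pos: [618.9, -271.0, 99.0]
tcp_rot: [0.702, 1.57, -0.677]
contact_force: [-1.5, 1.4, 5.1]
grip_width: 0.111
clock: 17.8
tcp_pos: [618.9, -270.9, 98.9]
tcp_rot: [0.646, 1.57, -0.732]
contact_force: [-4.0, 1.7, 10.7]
grip_width: 0.108
```

```bash
python3 -m pendant '[[0,0,-1,0,0,0.02,-1],[0,0,-2,0,0,0.02,-1],[0,0,-3,0,0,0.02,-1],[0,0,-4,0,0,0.02,-1],[0,0,-5,0,0,0.02,-1]]'; cat > y.py <<'E'
from h import *
from scipy.spatial.transform import Rotation as R
st=sensors.read_state();M=R.from_euler('xyz',st['tcp_rot']).as_matrix();print('yaw',np.degrees(np.arctan2(M[1,2],M[0,2])),st['ft_torque'].round(3),st['joint_positions'].round(2))
E
python3 y.py; python3 -m pendant '[[0,0,-1,0,0,0,-1],[0,0,-2,0,0,0,-1],[0,0,-3,0,0,0,-1],[0,0,-4,0,0,0,-1],[0,0,-5,0,0,0,-1]]';python3 y.py
```

```text
clock: 18.3
tcp_pos: [619.3, -271.6, 99.0]
tcp_rot: [1.118, 1.568, -0.788]
contact_force: [-0.9, -0.2, 6.4]
grip_width: 0.116
yaw -109.18103588324449 [0.124 0.377 0.043] [-0.58  0.76  1.4  -0.    0.98  1.33]
clock: 18.8
tcp_pos: [619.4, -271.5, 99.0]
tcp_rot: [1.722, 1.568, -0.707]
contact_force: [-1.1, 0.6, 5.8]
grip_width: 0.115
yaw -139.18382124057703 [0.157 0.4   0.083] [-0.58  0.76  1.4  -0.    0.98  1.85]
```

```bash
python3 -m pendant '[[0,0,-0.8,0,0,0,-1],[0,0,-1.6,0,0,0,-1],[0,0,-1.6,0,0,0,-1]]';python3 y.py; python3 -m pendant '[[0,0,-0.5,0,0,0,-1],[0,0,-0.8,0,0,0,-1],[0,0,-0.8,0,0,0,-1]]';python3 y.py
```

```text
clock: 19.1
tcp_pos: [619.5, -271.5, 99.0]
tcp_rot: [1.937, 1.568, -0.658]
contact_force: [-1.1, 0.9, 6.5]
grip_width: 0.113
yaw -148.63247912951184 [0.237 0.363 0.025] [-0.58  0.76  1.4  -0.    0.98  2.02]
clock: 19.4
tcp_pos: [619.5, -271.5, 99.0]
tcp_rot: [2.024, 1.568, -0.653]
contact_force: [-0.9, 0.2, 6.1]
grip_width: 0.112
yaw -153.3807273785135 [ 0.24   0.35  -0.009] [-0.58  0.76  1.4  -0.    0.98  2.1 ]
```

```bash
python3 -m pendant '[[0,0,-0.4,0,0,0,-1],[0,0,-0.7,0,0,0,-1],[0,0,-0.7,0,0,0,-1]]';python3 y.py;python3 -m pendant '[[0,0,-0.3,0,0,0,-1],[0,0,-0.6,0,0,0,-1],[0,0,-0.6,0,0,0,-1]]';python3 y.py
python3 - <<'E'
from h import *
sd=snap('side'); c=sd['color'][100:180,290:370,::-1]; 
sc=snap('scene'); d=sc['color'][140:220,180:260,::-1]; f=lambda x:cv2.resize(x,(400,400),interpolation=cv2.INTER_CUBIC); cv2.imwrite('pics/cs18.png',np.hstack([f(c),f(d)]))
E
```

```text
clock: 19.7
tcp_pos: [619.5, -271.5, 99.0]
tcp_rot: [2.08, 1.568, -0.67]
contact_force: [-0.9, -0.1, 7.0]
grip_width: 0.111
yaw -157.57187072356118 [0.28  0.337 0.044] [-0.58  0.76  1.4  -0.    0.98  2.17]
clock: 20.0
tcp_pos: [619.5, -271.6, 99.0]
tcp_rot: [1.979, 1.568, -0.832]
contact_force: [-0.6, 0.3, 6.0]
grip_width: 0.114
yaw -161.06813816087364 [0.194 0.279 0.376] [-0.58  0.76  1.4  -0.    0.98  2.23]
```

View pics/cs18.png

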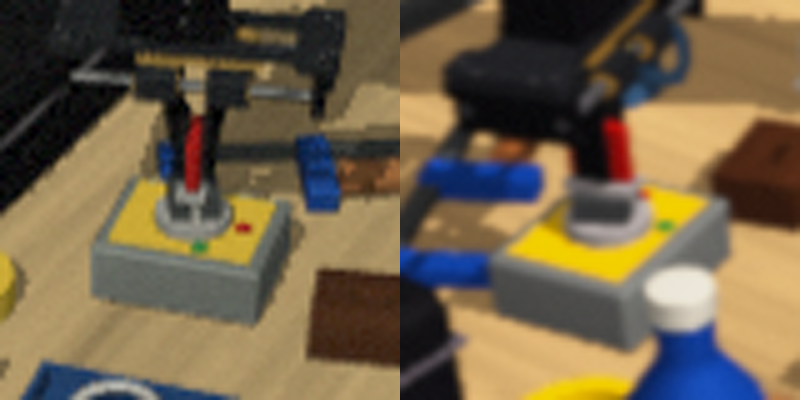

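```bash
python3 -m pendant '[[0,0,0.2,0,0,0.02,-1],[0,0,0.4,0,0,0.03,-1],[0,0,0.4,0,0,0.03,-1]]';python3 y.py;python3 -m pendant '[[0,0,0,0,0,0,-0.2],[0,0,0,0,0,0,-0.2],[0,0,0,0,0,0,-0.2],[0,0,0,0,0,0,-0.2],[0,0,0,0,0,0,-0.2]]';python3 -m pendant '[[0,0,0,0,0,0.2,-0.2],[0,0,0,0,0,0.8,-0.2],[0,0,0,0,0,1.6,-0.2],[0,0,0,0,0,2.4,-0.2],[0,0,0,0,0,3,-0.2]]'
python3 -m pendant '[[0,0,1.4,-0.8,0,0.4,-0.2],[0,0,2.8,-1.6,0,0.4,-0.2],[0,0,4.2,-2.4,0,0.4,-0.2],[0,0,5.6,-3.2,0,0.4,-0.2],[0,0,5.6,-3.2,0,0.4,-0.2]]'
python3 - <<'E'
from h import *
snap('wrist','w19.png')
sd=snap('side','side19.png'); c=sd['color'][100:180,290:370,::-1]; 
sc=snap('scene','scene19.png'); d=sc['color'][140:220,180:260,::-1]; f=lambda x:cv2.resize(x,(400,400),interpolation=cv2.INTER_CUBIC); cv2.imwrite('pics/cs19.png',np.hstack([f(c),f(d)]))
E
```

```text
clock: 20.4
tcp_pos: [619.4, -271.5, 99.0]
tcp_rot: [2.161, 1.568, -0.609]
contact_force: [1.7, -1.3, 1.7]
grip_width: 0.111
yaw -158.73485790400542 [-0.086 -0.081  0.153] [-0.58  0.76  1.4  -0.    0.98  2.19]
clock: 20.9
tcp_pos: [618.4, -270.7, 98.3]
tcp_rot: [-1.05, 1.57, 2.462]
contact_force: [0.3, -0.4, 0.3]
grip_width: 0.385
clock: 21.4
tcp_pos: [619.4, -271.3, 252.4]
tcp_rot: [2.204, 1.567, -0.567]
contact_force: [0.1, -0.0, -0.8]
grip_width: 0.401
clock: 21.9
tcp_pos: [453.7, -269.1, 269.0]
tcp_rot: [-1.495, 1.566, 2.603]
contact_force: [0.3, 0.2, 0.4]
grip_width: 0.404
```

View pics/cs19.png

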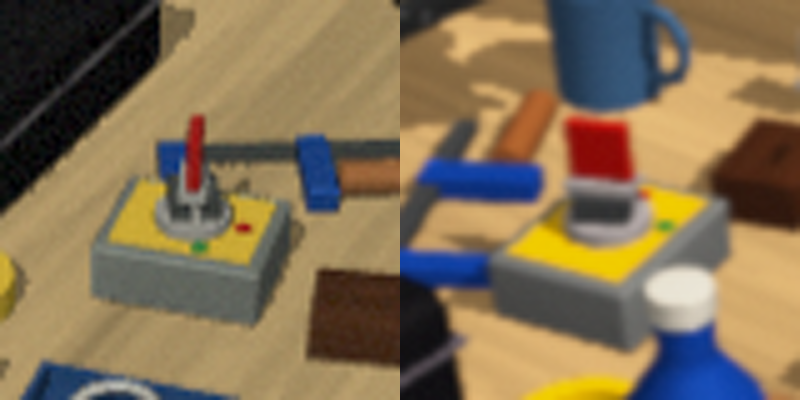

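View pics/w19.png

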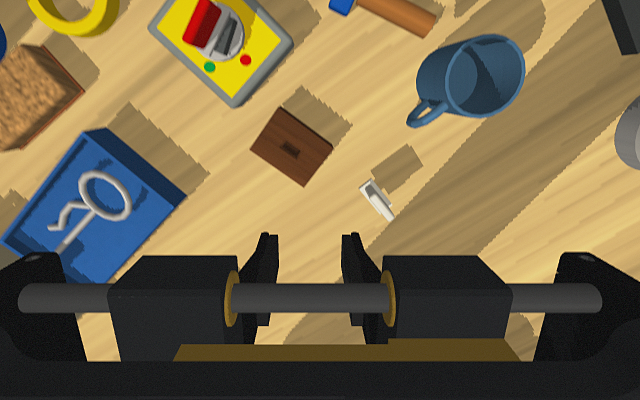

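View pics/side19.png

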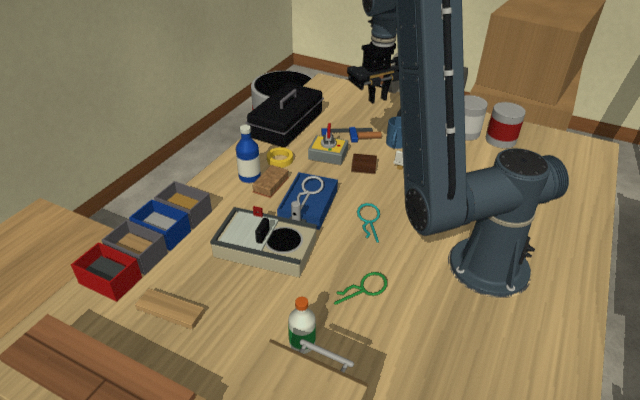

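```bash
python3 - <<'E'
from h import *
s=load('wrist');P=pts(s);C=s['color'];hsv=cv2.cvtColor(C,cv2.COLOR_RGB2HSV)
red=((hsv[...,0]<6)|(hsv[...,0]>174))&(hsv[...,1]>150)&(hsv[...,2]>100);m=np.zeros_like(red);m[0:65,170:250]=1
q=P[red&m&(P[...,2]>115)];print(np.percentile(q,[2,50,98],axis=0).round(1).tolist(),len(q))
# top-face line direction
u,sv,vt=np.linalg.svd(q[:,:2]-q[:,:2].mean(0));print('bow dir',np.degrees(np.arctan2(vt[0,1],vt[0,0])),sv)
for lo,hi in [(76,82),(70,75.5)]:
    q=P[m&(P[...,2]>lo)&(P[...,2]<hi)&(hsv[...,1]<60)];print(lo,cv2.minAreaRect(q[:,:2].astype(np.float32)),len(q))
v=C[0:120,130:310,::-1];cv2.imwrite('pics/w20.png',cv2.resize(v,(780,520),interpolation=cv2.INTER_CUBIC))
E
```

```text
[[609.6, -288.2, 115.5], [618.9, -271.6, 119.9], [627.6, -255.8, 121.6]] 602
bow dir -66.90508253074044 [253.40995596  65.24970888]
76 ((613.8502807617188, -273.9719543457031), (19.981040954589844, 44.280094146728516), 26.19476318359375) 420
70 ((606.5189819335938, -276.98541259765625), (9.87329387664795, 43.87751388549805), 23.446533203125) 330
```

View pics/w20.png

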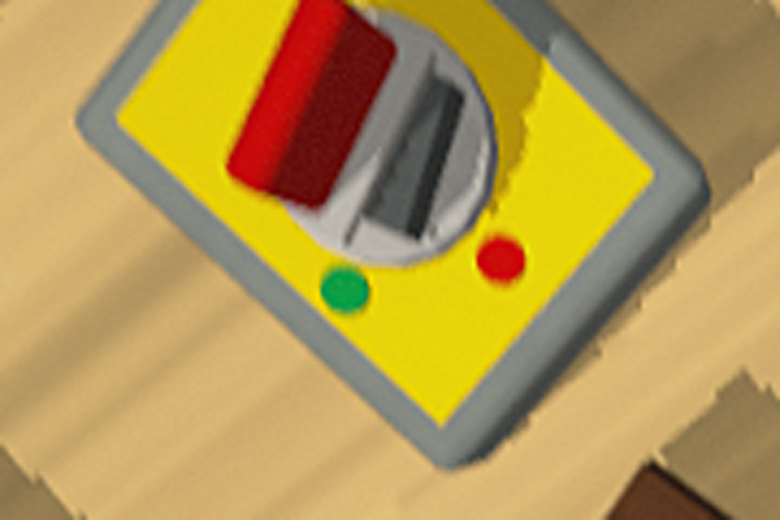

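```bash
python3 - <<'E'
from h import *
s=load('wrist')
for z in (48,74):
  for a,b in [((420,237),(463,92)),((360,216),(436,66))]:
    p,q=[plane(s,130+x/4.3333,y/4.3333,z) for x,y in (a,b)];d=q-p;print(z,p[:2].round(1),q[:2].round(1),np.hypot(*d[:2]).round(1),np.degrees(np.arctan2(d[1],d[0])).round(1))
hs=s['color'][0:65,200:250].astype(int)
print([hex for hex in map(tuple,s['color'][30:50:4,225])])
E
```

```text
48 [ 599.8 -265.9] [ 618.2 -294.2] 33.8 -57.0
48 [ 611.7 -257.1] [ 626.1 -292.5] 38.2 -67.9
74 [ 594.5 -269.6] [ 611.6 -295.9] 31.4 -57.0
74 [ 605.5 -261.4] [ 618.9 -294.3] 35.5 -67.9
[(np.uint8(74), np.uint8(76), np.uint8(75)), (np.uint8(88), np.uint8(90), np.uint8(87)), (np.uint8(85), np.uint8(88), np.uint8(85)), (np.uint8(82), np.uint8(87), np.uint8(84)), (np.uint8(68), np.uint8(70), np.uint8(67))]
```

```bash
python3 -c "
from workcell import ctrl,sensors
print(sensors.read_state()['clock']);print(ctrl.sign_off())"
```

```text
22.05
the job is handed in; nothing more can be done
None
```

The job is handed in, at 22 s on the robot's clock. All three parts look done in the last pictures and readings.

- **Clip:** I hooked the steel clip's loop with shut fingers and pulled it out sideways. It lies wholly in the blue tray, clear of the pin.
- **Gate:** I pushed the handle along +x until the force rose from about 3 N to about 12 N at the stop. By camera the handle moved 99.4 mm of the 100 mm, and the opening is clear.
- **Key:**
  - **Seated:** The red key came out of its holder and went into the switch without resistance. It pressed back with about 10 N once seated. The top of the bow measured 120 mm above the table, as it should when fully in.
  - **Turned on:** I turned it clockwise until the torque rose from under 0.1 to about 0.38 N m. The lock's edge then lay at about -57°, against -57.8° expected for on. The key itself sits 6 to 9° further round than the lock. That is about the stated play of 0.15 rad (8.6°), so I read the lock as on.

The other things on the bench look to be where they were, but I only checked them by eye. The two fixed cameras disagreed by up to about 7 mm, so I took the fine positions from the wrist camera, apart from the gate handle.

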